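Lap the broad muller on the spring plate

TASK

True up the face of the broad muller on the spring-mounted lapping plate: set it down flat on the engraved ring at the open end, press until the plate has sunk about half of its travel, and draw it in one straight stroke, steadily pressed and without lifting, to the ring at the end with the raised bar. Let go there and leave it standing on that ring, with the plate sprung back up. Never drive the plate onto its bottom stop, and leave the slim muller standing where it is.

Things in the scene. Friction and masses are not known exactly. Their poses are not given: they have to be found in the camera images.
- muller: The broad muller, loose, standing upright: white porcelain disc foot, 60 mm in diameter, 20 mm high, with a straight round brown wooden handle, 36 mm in diameter, from 20 to 80 mm above its face. About 0.2 kg. Origin: centre of the flat underside (the face); z up the handle; yaw does not matter. Hold it by the handle.
- slim_muller: The slim muller, not to be used: same shape and materials, also 80 mm tall, but its foot is only 40 mm and its handle 22 mm in diameter. Origin: centre of its underside, z up. Both mullers stand on the bench to the robot's right; which is nearer changes.
- lap_frame: Fixed aluminium frame of the lapping stage, 320 x 130 mm, any yaw. Origin: centre of its underside; x runs along it to the end with the raised black cross bar (x = 142 to 158 mm, top 60 mm up), z up. Its grey plate, 260 x 100 mm, is centred; plate top 45 mm above the origin when up. Two black 68 mm rings on the plate's centre line: start at x = -75 mm (open end), finish at x = +75 mm (bar end).
- lap_plate (a joint): How far the lapping plate is pushed straight down on its springs, in m: 0 up, 0.018 on its bottom stop. It stays level. It begins to sink at about 4 N, then needs 0.5 N more per mm: about 8.5 N at 9 mm (half way). The muller's own weight does not move it; it springs back when unloaded.
Mind the look-alikes: they are no part of the job. Leave any blue or green look-alike of the muller alone.

How it is judged:
By the outcome, as a careful person would: the job done as asked, in the order asked, and still so for the second after the job is handed in, with the robot touching nothing.
It also fails if it takes over 48 s, if anything falls off the work surface, if the arm or the gripper's body presses on something with over 40 N, if the wrist force passes 120 N, or if a joint passes its speed limit or range.

ROBOT

A 6-joint arm with a two-finger parallel gripper is mounted at the origin on the work surface. World frame = base frame: x ahead of the robot, y to its left, z up, the work surface at z = 0. Lengths are in m, angles in rad, forces in N, time in s.
With the tool pointing down it reaches from about 0.3 to 0.775 m from the base axis. Payload 14.6 kg.
Tool frame: the origin (TCP) lies at the very end of the fingers, on their centre line; the grasp point (between the pads) lies 19 mm behind it; z points along the fingers, x is the direction in which the jaws open and shut, and the axes are right-handed (so a half turn about z gives the same grasp; the last joint's range is limited). The gripper opens to 94 mm and grips with 3 to 60 N. Pads are 16 mm wide; open, the fingers measure 119 mm over their backs; the gripper's body (75 mm by 177 mm) begins 78 mm behind the grasp point.
Start: joints at [1.067, 0.3, 1.521, -0, 1.321, -0.067], TCP at [0.233, 0.498, 0.205] pointing down, gripper open.
Joint ranges: [-3.03, 3.03], [-0.79, 2.21], [0.23, 2.52], [-1.04, 4.18], [0, 3.07], [-2.55, 2.55]. Speed limits (rad/s): [2.22, 2.22, 2.57, 3.14, 3.14, 3.14].

INTERFACE

Orientations are given as [roll, pitch, yaw] about the fixed x, y, z axes, in that order (R = Rz(yaw) Ry(pitch) Rx(roll)).
In Python, from station import ctrl gives the robot as it stands.
- The arm moves only by the shell command python3 -m inch 'ROWS' [FORCE]. ROWS is JSON, one flat list of numbers, 7 for each row, row after row: the shift along the tool's x, y, z in cm, then the turn, a rotation vector about the tool's x, y, z in rad, then the opening, from 0 (shut) to 1 (fully open). In form: [tx, ty, tz, wx, wy, wz, claw, tx, ty, tz, wx, wy, wz, claw, ...]. A call has 1 to 20 rows; each row shifts and turns the commanded pose from where the row before left it, along the tool's axes as they then stand; what a row does not reach is not made up. A row lasts 1/8 s, in which the tool goes at most 62.5 mm and 10.7 degrees, less where a joint would pass 70% of its speed; a pose out of reach is approached as far as the arm can. A call is refused whole if a number of a shift passes 6.25 or a number of a turn 0.188, either way. A call with a gripper value outside its range is refused whole. The fingers move at their own pace and stop on an object; FORCE is the grip in N (left out, the last holds). Time passes only in rows, so rows that do not move let the fingers close. It gives the time, the measured TCP pose, the force and the opening at its end, in the units of the state.
- ctrl.get_obs(): the state, without advancing time (a new reading comes with each control period).
- ctrl.camera(name): name is "side" or "top" or "wrist"; returns (picture, depth): 384x512x3 uint8, red, green, blue; 384x512 float32, m along the optical axis (not along the pixel's ray), 0 where there is no reading.
- ctrl.camera_params(name): a dict with "vertical_fov" (degrees; the focal length in pixels is half the picture's height over the tangent of half this angle, whatever the lens; pixels are square), "cx", "cy" (the principal point, pixels), "camera_from_world" (4x4, takes a point from world to camera coordinates); the wrist camera has in their place "mount" (4x4, takes a point from camera to tool coordinates, whose origin is the TCP and whose axes are the tool frame's). Camera axes: x right, y down, z forward; pixel columns grow to the right and rows downward; lengths in m; the calibration is good to about 2 mm. A picture is of the moment at which its call begins: read the wrist's pose just before it. camera_params takes no time and is no camera call.
- ctrl.hand_in(): hands the job in, once; it reports no verdict.
Trained networks look in the newest picture that a camera, given by its name, has taken for a name from the list of things; names that differ only in an ending like _2 or _b are one class to them, and where a whole thing is asked for, a point or a joint stands for the part that bears it (a point fixed in the world has none). Each returns a list of dicts, best first, with "score" (0 to 1); they miss things now and then, are a little off and sometimes report something else, mostly with a low value. They report only what shows in the picture. A call takes as long as a camera call. They do not tell look-alikes from the thing itself.
- ctrl.spot_in(camera, label): "bbox" ([centre column, centre row, width, height] in pixels, round what is visible of it).
- ctrl.place_of(camera, label): "centre" ([column, row] in pixels: a listed point, or the origin of a listed thing).
The state is a dict: "time_s": time; "qpos": joint angles; "joint_vel": joint speeds; "tau": joint torques, N m; "ee_pos": TCP position; "eef_rot": TCP orientation; "force": force on the tool from outside, world axes, zero at the start; "moment": the same for the moment, N m; "grip_width": finger opening in m.
Only numpy, scipy, OpenCV 4.12 (cv2) and the standard library are available. Lean on these libraries where they do the work, as an engineer would, in place of code of your own. Each camera call takes 0.05 s, during which the arm holds its last target. There are 200 camera calls.

## Working session

There is one attempt and no reset: what is moved stays moved. The work goes in short steps, Python scripts to look and compute and a shell command to move; the robot and the scene stay as the last step left them, time stands still between calls to the robot, and variables do not carry over. Pictures are saved under pics/ and viewed, about 8 in all and at most 12, crops included, and the job is handed in when it is done.

```bash
mkdir -p pics; cat > h.py <<'E'
import numpy as np,cv2
from station import ctrl
from scipy.spatial.transform import Rotation as R
def T():
    o=ctrl.get_obs();M=np.eye(4);M[:3,:3]=R.from_euler('xyz',o['eef_rot']).as_matrix();M[:3,3]=o['ee_pos'];return M
def cam(n):
    p=ctrl.camera_params(n);f=192/np.tan(np.radians(p['vertical_fov'])/2)
    W=T()@np.array(p['mount']) if n=='wrist' else np.linalg.inv(np.array(p['camera_from_world']))
    a,d=ctrl.camera(n);return a,d,f,p['cx'],p['cy'],W
def pts(d,f,cx,cy,W):
    v,u=np.mgrid[:384,:512];P=np.stack([(u-cx)/f*d,(v-cy)/f*d,d],-1);Q=P@W[:3,:3].T+W[:3,3];Q[d==0]=np.nan;return Q
def save(n,a): cv2.imwrite('pics/'+n,a[:,:,::-1])
E
python3 - <<'E'
from h import *
ims=[]
for n in ('top','side'):
    c=cam(n);Q=pts(*c[1:]);ims.append(c[0]);np.save(n+'Q.npy',Q);np.save(n+'A.npy',c[0])
    for l in ('muller','slim_muller','lap_frame'):
        for r in ctrl.spot_in(n,l)[:4]:
            u,v=map(int,r['bbox'][:2]);print(n,l,round(r['score'],2),np.round(r['bbox']),Q[min(v,383),min(u,511)].round(3))
    print(c[5].round(2).tolist())
save('a.png',ims[0]);save('b.png',ims[1])
print(ctrl.get_obs())
E
```

```text
top muller 0.93 [283. 155.  27.  30.] [ 0.616 -0.166  0.079]
top muller 0.88 [362. 200.  36.  28.] [ 0.532 -0.316  0.068]
top muller 0.74 [332. 157.  28.  27.] [ 0.614 -0.261  0.074]
top muller 0.72 [387. 141.  33.  37.] [ 0.647 -0.366  0.074]
top slim_muller 0.87 [329. 247.  24.  19.] [ 0.441 -0.251  0.074]
top lap_frame 0.91 [156. 184.  92. 162.] [0.565 0.086 0.045]
[[0.01, -0.99, 0.12, 0.42], [-1.0, -0.01, 0.0, -0.1], [-0.0, -0.12, -0.99, 0.94], [0.0, 0.0, 0.0, 1.0]]
side muller 0.9 [312. 293.  23.  39.] [ 0.651 -0.391  0.062]
side muller 0.74 [256. 279.  29.  36.] [ 0.535 -0.351  0.066]
side muller 0.71 [287. 219.  26.  34.] [ 0.623 -0.186  0.057]
side muller 0.61 [293. 252.  23.  38.] [ 0.625 -0.285  0.058]
side slim_muller 0.77 [216. 253.  21.  32.] [ 0.447 -0.268  0.049]
side lap_frame 0.64 [257. 151. 118.  62.] [0.57  0.068 0.042]
[[1.0, -0.06, 0.05, 0.5], [-0.07, -0.75, 0.66, -0.87], [-0.0, -0.66, -0.75, 0.95], [0.0, 0.0, 0.0, 1.0]]
{'time_s': 0.4, 'qpos': array([ 1.06740177e+00,  3.00021096e-01,  1.52109824e+00, -8.31460137e-06,
        1.32070650e+00, -6.66146677e-02]), 'joint_vel': array([ 6.26972040e-05, -1.45694751e-03, -8.22154104e-05, -5.66788786e-04,
        7.28158729e-04, -2.62300072e-04]), 'tau': array([ 9.91149791e-04, -5.31191540e+01, -3.52608669e+01,  7.08246650e-02,
        2.17988645e-02, -4.00285910e-05]), 'ee_pos': array([0.23264854, 0.49831145, 0.20533754]), 'eef_rot': array([-3.14158517e+00,  2.33197429e-04,  1.13401849e+00]), 'force': array([-0.28267195,  0.57847893, -0.05920654]), 'moment': array([0.03048056, 0.00433751, 0.0109306 ]), 'grip_width': 0.09388000139444844}
```

```bash
python3 - <<'E'
from h import *
a=np.load('topA.npy');save('c.png',cv2.resize(a[70:300,80:430],(800,526),interpolation=cv2.INTER_CUBIC))
Q=np.load('topQ.npy')
# plate: z about .045
P=Q[100:270,90:220].reshape(-1,3)
m=np.abs(P[:,2]-.045)<.006
r=cv2.minAreaRect(P[m][:,:2].astype(np.float32)*1000);print('plate-level',r, np.median(P[m][:,2]))
b=P[(P[:,2]>.055)&(P[:,2]<.068)];print('bar',len(b),cv2.minAreaRect(b[:,:2].astype(np.float32)*1000))
P=Q.reshape(-1,3)
for x,y in [(.616,-.166),(.532,-.316),(.614,-.261),(.647,-.366),(.441,-.251)]:
    s=P[(np.hypot(P[:,0]-x,P[:,1]-y)<.03)&(P[:,2]>.07)]
    print(len(s),np.median(s,0).round(4),np.ptp(s[:,:2],0).round(3))
E
```

```text
plate-level ((563.7343139648438, 100.53903198242188), (287.28680419921875, 119.36469268798828), 14.554086685180664) 0.04546874768576559
bar 552 ((429.37811279296875, 69.0014877319336), (16.046459197998047, 125.69789123535156), 12.29106330871582)
275 [ 0.6239 -0.1691  0.0804] [0.034 0.033]
253 [ 0.5383 -0.3292  0.0807] [0.035 0.031]
247 [ 0.6269 -0.2671  0.0806] [0.03  0.034]
270 [ 0.6576 -0.3739  0.0804] [0.033 0.034]
114 [ 0.4429 -0.2594  0.0804] [0.021 0.021]
```

View pics/c.png

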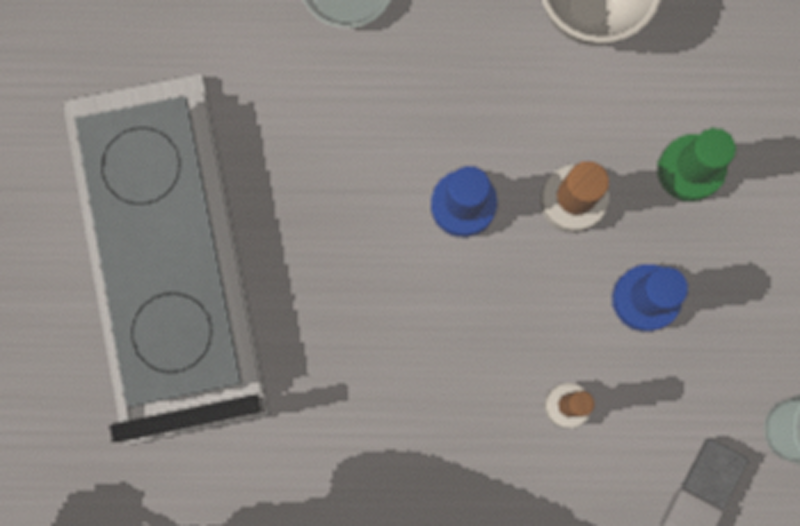

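View pics/b.png

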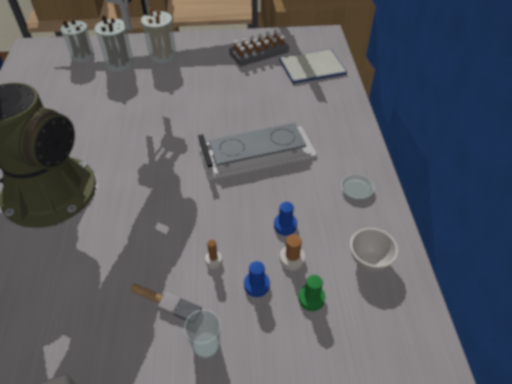

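The crop shows the broad muller (white foot, brown handle) at (580,190), between two blue ones and a green one. The slim one is at (570,405). The rings are at (140,165), the open end, and (171,332), next to the black bar, and the side view agrees. Next I'll locate the rings and plan a look from above the stage.

```bash
cat >> h.py <<'E'
def circ(a,Q,c0,rad=.034,zp=.045):
    # fit dark ring: sample points at plate height, radial darkness, iterate
    from scipy.optimize import minimize
    from scipy.ndimage import map_coordinates
    g=cv2.cvtColor(a,cv2.COLOR_RGB2GRAY).astype(np.float32)
    m=np.isfinite(Q[...,2])&(np.hypot(Q[...,0]-c0[0],Q[...,1]-c0[1])<.046)&(abs(Q[...,2]-zp)<.008)
    bg=cv2.medianBlur(g.astype(np.uint8),15).astype(float);w=np.clip(bg-g-4,0,None)[m];p=Q[m][:,:2]
    c=np.array(c0,float)
    for s in (.006,.003,.002):
        f=lambda c:-np.sum(w*np.exp(-((np.hypot(*(p-c).T)-rad)/s)**2))
        c=minimize(f,c,method='Nelder-Mead',options=dict(initial_simplex=[c,c+[.004,0],c+[0,.004]])).x
    return c,-f(c)/w.sum(),m.sum()
def plan(xyz,yaw,n):
    from scipy.linalg import logm,expm
    M=np.eye(4);M[:3,:3]=R.from_euler('xyz',[np.pi,0,yaw]).as_matrix();M[:3,3]=xyz
    D=np.linalg.inv(T())@M;D=expm(np.real(logm(D))/n)
    print('row',np.r_[D[:3,3]*100,R.from_matrix(D[:3,:3]).as_rotvec()].round(3).tolist(),'x',n)
E
python3 - <<'E'
from h import *
a=np.load('topA.npy');Q=np.load('topQ.npy')
for u,v in ((141,142),(155,215)): print(Q[v,u],circ(a,Q,Q[v,u,:2]))
print(np.array(ctrl.camera_params('wrist')['mount']).round(3).tolist())
plan([.565,.09,.33],.25,10)
E
```

```text
[0.64805105 0.11624465 0.0464827 ] (array([0.64819167, 0.11590156]), np.float64(0.7654862584549009), np.int64(1607))
[0.50153454 0.08332526 0.04674419] (array([0.50184549, 0.08421368]), np.float64(0.7598499312157053), np.int64(1709))
[[1.0, 0.0, 0.0, 0.001], [-0.001, 0.964, 0.264, -0.076], [-0.0, -0.264, 0.964, -0.179], [0.0, 0.0, 0.0, 1.0]]
row [-0.288, 5.431, -1.247, 0.0, 0.0, 0.088] x 10
```

```bash
python3 -m inch '[-0.29,5.43,-1.25,0,0,0.088,1,-0.29,5.43,-1.25,0,0,0.088,1,-0.29,5.43,-1.25,0,0,0.088,1,-0.29,5.43,-1.25,0,0,0.088,1,-0.29,5.43,-1.25,0,0,0.088,1,-0.29,5.43,-1.25,0,0,0.088,1,-0.29,5.43,-1.25,0,0,0.088,1,-0.29,5.43,-1.25,0,0,0.088,1,-0.29,5.43,-1.25,0,0,0.088,1,-0.29,5.43,-1.25,0,0,0.088,1,0,0,0,0,0,0,1,0,0,0,0,0,0,1]' 20
python3 - <<'E'
from h import *
c=cam('wrist');Q=pts(*c[1:]);save('w1.png',c[0])
for c0 in ((.648,.116),(.502,.084)):
    m=np.hypot(Q[...,0]-c0[0],Q[...,1]-c0[1])<.03
    print(c0,m.sum(),np.median(Q[m],0)); print(circ(c[0],Q,c0))
print(ctrl.get_obs()['force'])
plan([.627,-.267,.20],-.35,7)
E
```

```text
time_s: 1.9
ee_pos: [0.5655, 0.0907, 0.3302]
eef_rot: [-3.141, 0.0, 0.254]
force: [0.6, 0.9, 0.3]
grip_width: 0.0943
(0.648, 0.116) 2133 [0.63741207 0.11475012 0.04504884]
(array([0.64731125, 0.11783386]), np.float64(0.8192164056397803), np.int64(3504))
(0.502, 0.084) 15243 [0.51401277 0.09292481 0.43330636]
(array([0.50093977, 0.08592484]), np.float64(0.8221043797141123), np.int64(3548))
[ 0.11926105  0.55329043 -0.6831999 ]
row [0.915, 5.192, 1.858, -0.0, 0.0, 0.086] x 7
```

```bash
python3 -m inch '[0.92,5.19,1.86,0,0,0.086,1,0.92,5.19,1.86,0,0,0.086,1,0.92,5.19,1.86,0,0,0.086,1,0.92,5.19,1.86,0,0,0.086,1,0.92,5.19,1.86,0,0,0.086,1,0.92,5.19,1.86,0,0,0.086,1,0.92,5.19,1.86,0,0,0.086,1,0,0,0,0,0,0,1,0,0,0,0,0,0,1]' 20
python3 - <<'E'
from h import *
c=cam('wrist');Q=pts(*c[1:]);save('w2.png',c[0])
P=Q.reshape(-1,3);hsv=cv2.cvtColor(c[0],cv2.COLOR_RGB2HSV).reshape(-1,3)
near=np.hypot(P[:,0]-.627,P[:,1]+.267)<.045
br=near&(hsv[:,0]<22)&(hsv[:,1]>90)
t=P[br&(P[:,2]>.076)&(P[:,2]<.085)];print('top',len(t),np.median(t,0).round(4),t.min(0).round(4),t.max(0).round(4))
f=P[near&(abs(P[:,2]-.02)<.003)];print('foot',len(f),f.min(0).round(4),f.max(0).round(4))
print(T().round(3).tolist())
E
```

```text
time_s: 3.08
ee_pos: [0.6282, -0.2663, 0.2003]
eef_rot: [-3.141, 0.0, -0.346]
force: [-0.9, 0.3, 0.3]
grip_width: 0.0943
top 1092 [ 0.6288 -0.267   0.0792] [ 0.6116 -0.2846  0.0761] [ 0.6458 -0.2504  0.0815]
foot 1024 [ 0.5987 -0.2942  0.017 ] [ 0.6575 -0.2386  0.0229]
[[0.941, -0.339, 0.001, 0.628], [-0.339, -0.941, -0.0, -0.266], [0.001, -0.0, -1.0, 0.201], [0.0, 0.0, 0.0, 1.0]]
```

View pics/w2.png

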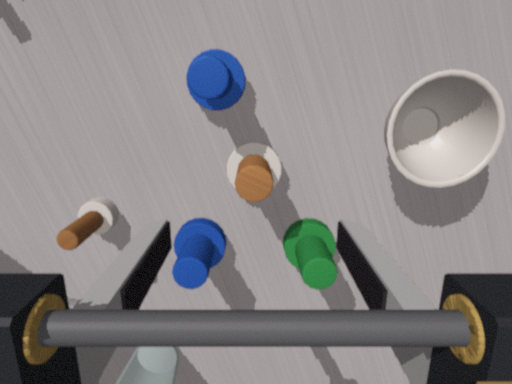

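The muller stands at (254,175), between the blue and green ones. Both finger paths are clear, and it measures (0.629,-0.267). I'll descend and grip.

```bash
python3 -m inch '[0.02,0.07,3.5,0,0,0,1,0,0,3.5,0,0,0,1,0,0,3.5,0,0,0,1,0,0,3,0,0,0,1,0,0,1.9,0,0,0,1,0,0,1,0,0,0,1,0,0,0,0,0,0,1,0,0,0,0,0,0,0.2,0,0,0,0,0,0,0.2,0,0,0,0,0,0,0.2,0,0,0,0,0,0,0.2,0,0,0,0,0,0,0.2]' 30
python3 - <<'E'
from h import *
print(ctrl.get_obs()['force'])
E
```

```text
time_s: 4.62
ee_pos: [0.6276, -0.2685, 0.0363]
eef_rot: [3.142, -0.0, -0.348]
force: [-0.9, -0.3, 0.8]
grip_width: 0.0475
[-0.9383457  -0.34989936  0.81887891]
```

```bash
python3 -m inch '[0,0,0,0,0,0,0.2,0,0,0,0,0,0,0.2,0,0,0,0,0,0,0.2,0,0,0,0,0,0,0.2,0,0,0,0,0,0,0.2]' 30
python3 -m inch '[0,0,-0.5,0,0,0,0.2,0,0,-2,0,0,0,0.2,0,0,-4,0,0,0,0.2,0,0,-4,0,0,0,0.2,0,0,-3.5,0,0,0,0.2,0,0,0,0,0,0,0.2]' 30
python3 - <<'E'
from h import *
print(ctrl.get_obs()['force'])
plan([.6477,.1169,.15],.217,9)
c=cam('wrist');save('w3.png',c[0])
E
```

```text
time_s: 5.25
ee_pos: [0.6276, -0.2685, 0.0362]
eef_rot: [-3.142, 0.0, -0.348]
force: [-0.5, 0.5, 0.1]
grip_width: 0.0359
time_s: 6.0
ee_pos: [0.6287, -0.2689, 0.1806]
eef_rot: [3.141, -0.006, -0.348]
force: [0.3, -0.5, -2.4]
grip_width: 0.0356
[ 0.25543567 -0.45243641 -2.35853319]
row [-0.208, -4.345, 0.336, 0.0, -0.001, -0.063] x 9
```

View pics/w3.png

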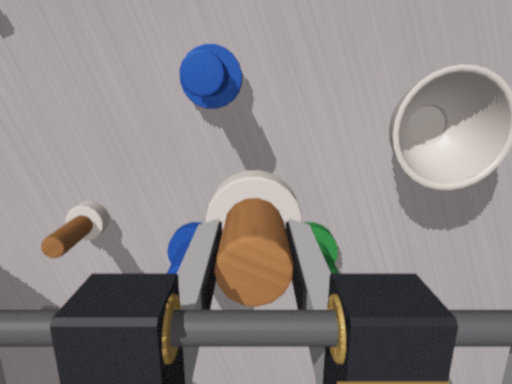

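```bash
python3 -m inch '[-0.21,-4.35,0.33,0,0,-0.063,0.2,-0.21,-4.35,0.33,0,0,-0.063,0.2,-0.21,-4.35,0.33,0,0,-0.063,0.2,-0.21,-4.35,0.33,0,0,-0.063,0.2,-0.21,-4.35,0.33,0,0,-0.063,0.2,-0.21,-4.35,0.33,0,0,-0.063,0.2,-0.21,-4.35,0.33,0,0,-0.063,0.2,-0.21,-4.35,0.33,0,0,-0.063,0.2,-0.21,-4.35,0.33,0,0,-0.063,0.2,0,0,0,0,0,0,0.2,0,0,0,0,0,0,0.2]' 45
python3 - <<'E'
from h import *
o=ctrl.get_obs();print(o['force'],o['eef_rot'],o['ee_pos'])
plan([.6477,.1169,.10],.2143,5)
c=cam('wrist');Q=pts(*c[1:]);save('w4.png',c[0])
print(circ(c[0],Q,(.6477,.1169)),circ(c[0],Q,(.501,.0851)))
a=cam('side')[0];save('s4.png',cv2.resize(a[80:240,160:360],(800,640))[:600])
E
```

```text
time_s: 7.42
ee_pos: [0.6458, 0.1174, 0.1455]
eef_rot: [3.142, 0.002, 0.218]
force: [-0.8, -0.6, -2.3]
grip_width: 0.0355
[-0.83425564 -0.62096787 -2.33101235] [3.14152709e+00 1.58562142e-03 2.18494637e-01] [0.64578569 0.11739633 0.14553309]
row [0.036, 0.018, 0.911, 0.0, 0.0, 0.001] x 5
(array([0.64735862, 0.11759654]), np.float64(0.8941738036700632), np.int64(4108)) (array([0.50097947, 0.08593185]), np.float64(0.8804297209162215), np.int64(8846))
```

View pics/s4.png

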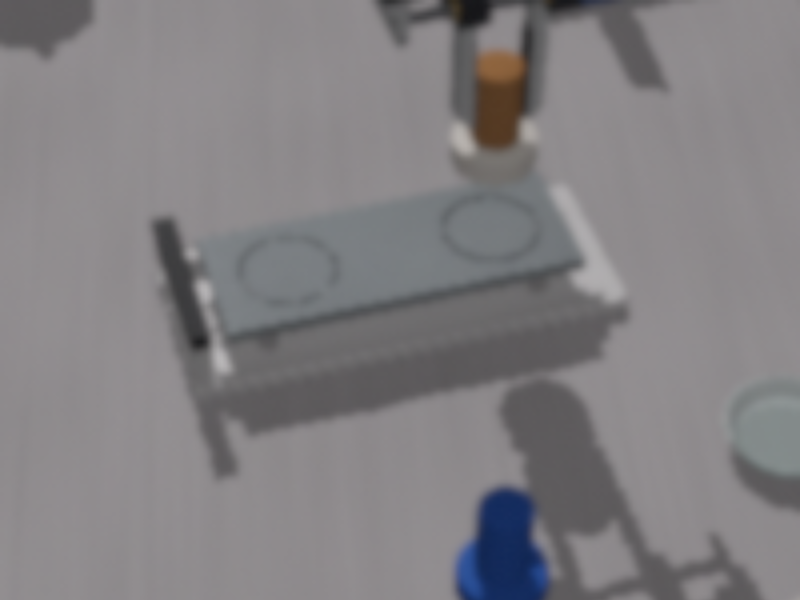

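```bash
python3 -m inch '[0.15,0.1,1.5,0,0,0.004,0.2,0,0,1.5,0,0,0,0.2,0,0,1.5,0,0,0,0.2,0,0,1,0,0,0,0.2,0,0,0.5,0,0,0,0.2,0,0,0.2,0,0,0,0.2,0,0,0,0,0,0,0.2,0,0,0,0,0,0,0.2]' 45
python3 - <<'E'
from h import *
o=ctrl.get_obs();print(o['force'],o['eef_rot'],o['ee_pos'])
c=cam('wrist');Q=pts(*c[1:]);save('w5.png',c[0])
# visible foot top rim at z~tcp-.016
P=Q.reshape(-1,3);hsv=cv2.cvtColor(c[0],cv2.COLOR_RGB2HSV).reshape(-1,3)
n=np.hypot(P[:,0]-.6475,P[:,1]-.117)<.04
f=P[n&(abs(P[:,2]-(o['ee_pos'][2]-.016))<.004)];print(len(f),np.median(f,0),f.min(0),f.max(0))
L=(f-o['ee_pos'])@T()[:3,:3];print('tool frame foot',L.min(0),L.max(0))
E
```

```text
time_s: 8.52
ee_pos: [0.648, 0.1172, 0.085]
eef_rot: [3.142, -0.001, 0.215]
force: [-0.5, 0.2, -2.6]
grip_width: 0.0355
[-0.49795551  0.16837707 -2.6167168 ] [ 3.14153226e+00 -6.82977485e-04  2.14996788e-01] [0.64796545 0.11724877 0.08500151]
2472 [0.64362418 0.1348235  0.06804652] [0.61913783 0.11090595 0.06502461] [0.67689701 0.14750904 0.07299008]
tool frame foot [-0.02825465 -0.02991179  0.01201927] [0.02996136 0.00246846 0.0199711 ]
```

View pics/w5.png

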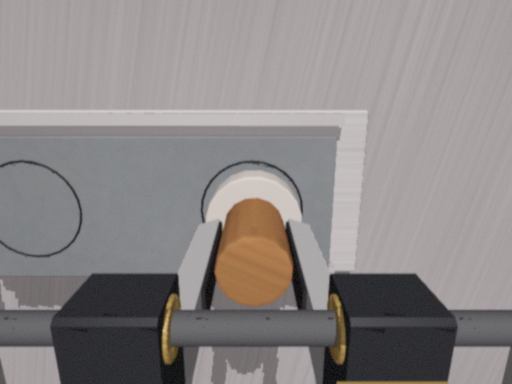

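```bash
python3 -m inch '[-0.06,0,0.2,0,0,0,0.2,0,0,0.2,0,0,0,0.2,0,0,0,0,0,0,0.2,0,0,0,0,0,0,0.2]' 45
python3 -m inch '[0,0,0.2,0,0,0,0.2,0,0,0.2,0,0,0,0.2,0,0,0,0,0,0,0.2,0,0,0,0,0,0,0.2]' 45
```

```text
time_s: 9.07
ee_pos: [0.6472, 0.1171, 0.0808]
eef_rot: [3.142, -0.0, 0.215]
force: [-2.9, -0.2, 1.2]
grip_width: 0.0355
time_s: 9.57
ee_pos: [0.6473, 0.1171, 0.0767]
eef_rot: [3.142, -0.0, 0.215]
force: [-1.7, -0.0, 3.7]
grip_width: 0.0354
```

Contact came at about z=0.081, and the force agrees with 4.3 mm sunk. I'll press on to 9 mm.

```bash
python3 -m inch '[0,0,0.2,0,0,0,0.2,0,0,0.2,0,0,0,0.2,0,0,0.07,0,0,0,0.2,0,0,0,0,0,0,0.2,0,0,0,0,0,0,0.2]' 45
python3 - <<'E'
from h import *
c=cam('top');Q=pts(*c[1:])
for p in ((.501,.0859),(.575,.1017)):
    m=np.hypot(Q[...,0]-p[0],Q[...,1]-p[1])<.02;print(np.nanmedian(Q[m],0))
t=T();print(t[:3,3]);d=np.array([.5012,.0857,t[2,3]])-t[:3,3];print(t[:3,:3].T@d*100)
E
```

```text
time_s: 10.2
ee_pos: [0.6473, 0.1171, 0.072]
eef_rot: [3.142, -0.0, 0.215]
force: [-3.2, 0.1, 5.3]
grip_width: 0.0353
[0.50045668 0.0856697  0.47290332]
[0.57064846 0.09954937 0.42715732]
[0.64726979 0.11710183 0.07200244]
[-1.49406221e+01 -4.88360761e-02 -3.95536467e-03]
```

```bash
python3 -m inch '[-0.4,0,0,0,0,0,0.2,-0.6,0,0,0,0,0,0.2,-0.75,0,0,0,0,0,0.2,-0.75,0,0,0,0,0,0.2,-0.75,-0.01,0,0,0,0,0.2,-0.75,-0.01,0,0,0,0,0.2,-0.75,0,0,0,0,0,0.2,-0.75,-0.01,0,0,0,0,0.2]' 45
```

```text
time_s: 11.25
ee_pos: [0.5947, 0.1058, 0.0728]
eef_rot: [3.141, -0.004, 0.215]
force: [5.2, 0.5, 6.1]
grip_width: 0.0353
```

```bash
python3 -m inch '[-0.75,0,0.03,0,0,0,0.2,-0.75,-0.01,0.02,0,0,0,0.2,-0.75,0,0,0,0,0,0.2,-0.75,0,0,0,0,0,0.2,-0.75,0,0,0,0,0,0.2,-0.75,-0.01,0,0,0,0,0.2,-0.75,0,0,0,0,0,0.2,-0.75,0,0,0,0,0,0.2,-0.75,0,0,0,0,0,0.2,-0.75,0,0,0,0,0,0.2,-0.75,0,0,0,0,0,0.2,-0.6,0,0,0,0,0,0.2,-0.4,0,0,0,0,0,0.2,-0.2,0,0,0,0,0,0.2,0,0,0,0,0,0,0.2,0,0,0,0,0,0,0.2]' 45
python3 - <<'E'
from h import *
o=ctrl.get_obs();print(o['force'],o['ee_pos'],o['eef_rot'])
c=cam('wrist');Q=pts(*c[1:]);save('w6.png',c[0])
print(circ(c[0],Q,(.5012,.0857),zp=.036))
E
```

```text
time_s: 13.25
ee_pos: [0.5024, 0.0858, 0.0721]
eef_rot: [3.141, -0.004, 0.215]
force: [4.3, 0.0, 6.4]
grip_width: 0.0355
[4.32621513 0.02399283 6.41974225] [0.50240421 0.08583125 0.07212287] [ 3.14124156 -0.00378368  0.21492242]
(array([0.50084684, 0.0858045 ]), np.float64(0.9059856837737817), np.int64(5270))
```

View pics/w6.png

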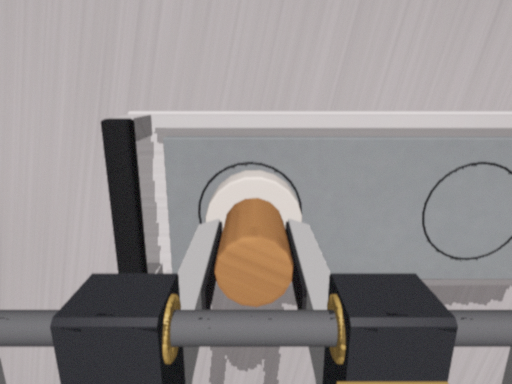

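```bash
python3 -m inch '[-0.1,0,0,0,0,0,0.2,-0.05,0,0,0,0,0,0.2,0,0,0,0,0,0,0.2,0,0,-0.2,0,0,0,0.2,0,0,-0.2,0,0,0,0.2,0,0,-0.2,0,0,0,0.2,0,0,-0.15,0,0,0,0.2,0,0,-0.06,0,0,0,0.2,0,0,0,0,0,0,0.2,0,0,0,0,0,0,0.2]' 45
```

```text
time_s: 14.55
ee_pos: [0.4995, 0.0854, 0.0794]
eef_rot: [3.142, 0.0, 0.215]
force: [1.8, 0.4, 3.2]
grip_width: 0.0356
```

```bash
python3 -m inch '[0,0,-0.1,0,0,0,0.2,0,0,-0.08,0,0,0,0.2,0,0,0,0,0,0,0.2,0,0,0,0,0,0,0.2]' 45; python3 -c "
from h import *
print(ctrl.get_obs()['force'],ctrl.get_obs()['ee_pos'])"
```

```text
time_s: 15.05
ee_pos: [0.4993, 0.0853, 0.0811]
eef_rot: [-3.142, 0.001, 0.215]
force: [-0.4, 0.1, 1.7]
grip_width: 0.0353
[-0.40767769  0.0925684   1.65613357] [0.49929593 0.08533288 0.0810947 ]
```

```bash
python3 -m inch '[0,0,-0.03,0,0,0,0.2,0,0,0,0,0,0,0.2,0,0,0,0,0,0,0.5,0,0,0,0,0,0,0.7,0,0,0,0,0,0,0.9,0,0,0,0,0,0,0.9,0,0,0,0,0,0,0.9,0,0,0,0,0,0,0.9,0,0,0,0,0,0,0.9,0,0,0,0,0,0,0.9]' 45
```

```text
time_s: 16.3
ee_pos: [0.4996, 0.0854, 0.0816]
eef_rot: [3.142, -0.0, 0.215]
force: [-1.5, 0.6, -0.1]
grip_width: 0.0842
```

```bash
python3 -m inch '[0,0,-1,0,0,0,0.9,0,0,-3,0,0,0,0.9,0,0,-4,0,0,0,0.9,0,0,-4,0,0,0,0.9,0,0,-4,0,0,0,0.9,0,-5,-4,0,0,0,0.9,0,-5,0,0,0,0,0.9,0,-5,0,0,0,0,0.9,0,0,0,0,0,0,0.9,0,0,0,0,0,0,0.9]' 45
python3 - <<'E'
from h import *
c=cam('top');Q=pts(*c[1:]);save('t7.png',cv2.resize(c[0][70:300,80:430],(800,526)))
P=Q.reshape(-1,3)
n=np.hypot(P[:,0]-.5,P[:,1]-.0855)<.05
h=P[n&(abs(P[:,2]-.125)<.006)];print('handle top',len(h),np.median(h,0),h.min(0),h.max(0))
for p in ((.648,.117),(.575,.1017)):
    m=np.hypot(P[:,0]-p[0],P[:,1]-p[1])<.02;print(np.nanmedian(P[m],0))
s=P[(np.hypot(P[:,0]-.443,P[:,1]+.259)<.03)&(P[:,2]>.07)];print('slim',np.median(s,0))
a=cam('side')[0];save('s7.png',cv2.resize(a[80:240,160:360],(750,600)))
E
```

```text
time_s: 17.55
ee_pos: [0.4678, 0.2304, 0.281]
eef_rot: [3.141, -0.0, 0.215]
force: [0.2, 0.2, -0.9]
grip_width: 0.0844
handle top 310 [0.50116022 0.08416625 0.12533829] [0.48382907 0.06666677 0.11904828] [0.51795285 0.10184583 0.13021793]
[0.6480733  0.11714285 0.04551854]
[0.57517149 0.10162406 0.04561325]
slim [ 0.44377788 -0.25960599  0.08056797]
```

View pics/s7.png

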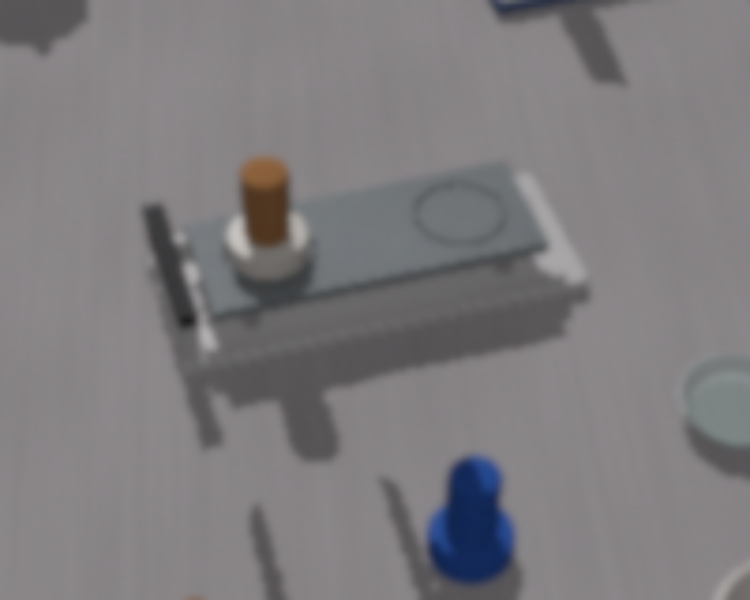

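View pics/t7.png

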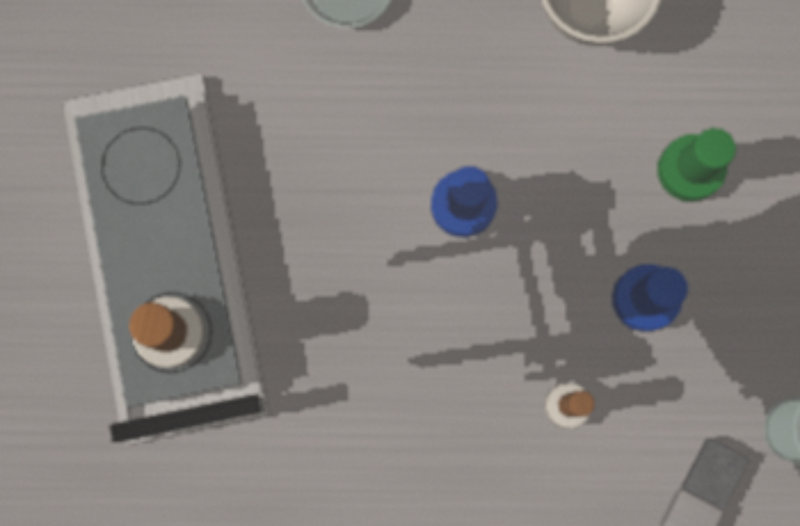

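The muller stands upright on the finish ring, at (170,330) in the top crop. The plate is back up and the slim muller, at (570,405), hasn't moved.

```bash
python3 -c "
from station import ctrl
print(ctrl.hand_in())"
```

```text
the job is handed in; nothing more can be done
None
```

The broad muller was lapped and is standing free on the finish ring, and I handed the job in at about 17.6 s of the 48 s allowed.

- **Stroke:** I set the muller down on the open-end ring and pressed until the plate had sunk about 9 mm. I then drew it in one straight stroke of about 150 mm to the ring at the bar end. Judging by tool height, the plate stayed about 8–9 mm down at each reading, well clear of its 18 mm stop.
- **Final position:** The top camera puts the handle at (0.501, 0.084), against a finish ring at about (0.501, 0.086). The gripper's position at release suggested about 1.5 mm further towards the bar. Both fall inside the ring's 4 mm margin around the foot.
- **Plate and other mullers:** The plate measured 45.5 mm high, so it has sprung back up. The slim muller is within 1 mm of where it started, and the blue and green look-alikes were not touched.
- **Disagreement:** The force reading implied slightly less sinking than the tool height at the start of the stroke (about 7.6 mm against 9 mm). It implied slightly more while the plate was rising at the end, which may mean the handle slipped about 1 mm in the grip.

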